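# Load the chuck sanitizer and set its yellow timer knob

### The arm

A 7-joint arm with a two-finger parallel gripper is mounted at the origin on a cart in front of the work surface, level with it; the furniture and walls round the work are solid. World frame = base frame: x ahead of the robot, y to its left, z up, the work surface at z = 0. Lengths are in m, angles in rad, forces in N, time in s.
With the tool pointing down it reaches from about 0.4 to 0.85 m from the base axis. Payload 4.5 kg.
Tool frame: the origin (TCP) lies between the finger pads; the fingertips stand r.tip_reach ahead of it and the grasp point (between the pads) lies 11 mm behind it (r.tip_reach is the distance from the TCP to the fingertips, in m); z points along the fingers, y is the line along which they close (so a half turn about z gives the same grasp; the last joint's range is limited). The gripper opens to 88 mm and grips with 3 to 60 N. Pads are 18 mm wide; open, the fingers measure 123 mm over their backs; the gripper's body (75 mm by 187 mm) begins 45 mm behind the grasp point.
Start: joints at [1.304, 0.689, -0.195, 1.565, 0.157, 0.902, -0.215], TCP at [0.185, -0.597, 0.247] pointing down, gripper open.
Joint ranges: [-3.01, 3.01], [-0.46, 2.08], [-1.47, 1.51], [0.13, 2.56], [-1, 4.14], [0.04, 2.09], [-2.66, 2.66]. Speed limits (rad/s): [2.57, 2.57, 3.14, 3.14, 3.14, 3.14, 3.14].

### API

Orientations are given as a unit quaternion [x, y, z, w].
In Python, from plant import r, vision, workorder gives the robot as it stands.
- The arm moves only by the tool drive_tool, never from a script. Its argument "targets" is a list of rows, each an object of numbers: "tx", "ty", "tz": the shift along the world's x, y, z in units of 0.03 m (1.0 is 0.03 m); "wx", "wy", "wz": the turn, a rotation vector about the world's x, y, z in units of 60 degrees (1.0 is 60 degrees); "claw": the opening, from -1 (shut) to 1 (fully open). A call has exactly 8 rows; each row shifts and turns the commanded pose from where the row before left it; what a row does not reach is not made up. A row lasts 1/10 s, in which the tool goes at most 50 mm and 8.59 degrees, less where a joint would pass 70% of its speed; a pose out of reach is approached as far as the arm can. A call with a number of a shift or a turn outside -1 to 1 is refused whole. A call with a gripper value outside its range is refused whole. The fingers move at their own pace and stop on an object; "force" is the grip in N (left out, the last holds). Time passes only in rows, so rows that do not move let the fingers close, or fill a call up. It gives the time, the measured TCP pose, the force, the opening and the grip force at its end, in the units of the state.
- r.get_state(): the state, without advancing time (a new reading comes with each control period).
- vision.snapshot(name): name is "scene" or "top" or "wrist"; returns a dict with "image" (420x560x3 uint8, blue, green, red), "range_z" (420x560 float32, m along the optical axis (not along the pixel's ray), 0 where there is no reading), "K" (3x3 intrinsics, pixels), "cam_to_world" (4x4, takes a point from camera to world coordinates). Camera axes: x right, y up, looking along -z (the intrinsics and any distortion apply to the point x, -y, -z); pixel columns grow to the right and rows downward; lengths in m; the calibration is good to about 2 mm. A picture is of the moment at which its call begins.
- workorder.finish_job(): hands the job in; it is judged then, once.
The state is a dict: "clock": time; "q": joint angles; "qd": joint speeds; "joint_torque": joint torques, N m; "tool_pos": TCP position; "eef_rot": TCP orientation; "contact_force": force on the tool from outside, world axes, zero at the start; "moment": the same for the moment, N m; "opening": opening from 0.0 (shut) to 1.0 (fully open); "finger_force": force on a finger pad.
Only numpy, scipy, OpenCV 4.12 (cv2) and the standard library are available. Lean on these libraries where they do the work, as an engineer would, in place of code of your own. Each camera call takes 0.05 s, during which the arm holds its last target. There are 200 camera calls.

### The job

Clean the steel seaming chuck: carry it to the white sanitizer, push the blue sprung flap down with it, let it go only once it is inside below the rim, and withdraw so that the flap springs shut over it. Then turn the yellow knob on the grey console clockwise until its pointer stands at the white mark on its left, without touching any of the other five knobs. Leave everything else where it is.

Things in the scene. Friction and masses are not known exactly. Their poses are not given: they have to be found in the camera images.
- chuck_center (a point): centre of the seaming chuck to be cleaned: a loose steel spool-shaped disc standing on its flat face on the worktop, 45 mm across, 33 mm high (point half-way up, on its axis), about 0.21 kg. It may be taken round the 45 mm flanges.
- sanitizer: white open-topped sanitizing box fixed to the worktop, 135 (x) by 175 (y) by 150 mm high, walls and floor 8 mm thick; origin at the centre of its underside, z up. Its front (dark panel) looks to its -x. Its opening, 119 by 159 mm, is closed by the blue flap.
- mouth (a point): point at the height of the sanitizer's rim, 150 mm above the worktop, on its mid-line and 15 mm in front (-x) of its centre: the place over the flap, 70 mm from the hinge, at which to push straight down. Axes as the sanitizer's.
- flap (a joint): blue sprung flap, 108 (x) by 150 (y) by 4 mm, lying 4 mm below the rim, hinged along its far (+x) edge 55 mm behind the box's centre. 0 = closed and level; grows to 1.4 rad as its front edge swings down into the box. Its spring shuts it again: about 1 N to start, 2 N half open, pushed at the mouth point. A part let go while the fingers hold the flap down by some 45 degrees slides off it to the floor of the box.
- console: grey control box fixed to the worktop, 140 (x) by 210 (y) by 80 mm high; origin at the centre of its underside, z up. Six dials stand upright on its flat top in 2 rows of 3, 64 mm apart both ways, in any order. Keep the arm clear of the white can sealer behind: its head overhangs from 0.43 m above the worktop, its front at x = 0.63 m, y 0.03 to 0.23 m.
- yellow_grip (a point): on the axis of the yellow knob, 114 mm above the worktop, at the height to grip it (34 mm above the console's top; the knob's top is 9 mm higher). The knob is an upright bar 33 mm long, 12 mm thick, 32 mm high on a disc of 34 mm diameter and 8 mm height, on a black round plate of 54 mm diameter and 4 mm height. Axes as the console's; the point does not turn with the knob.
- yellow_knob (a joint): angle of the yellow knob, 0 to 3.1 rad, clockwise seen from above. At 0 the stripe (pointer) on the bar points to the console's front (-x); at 1.571 to its left (+y), where the bold white mark on the black plate is. Stays where it is left; friction about 0.03 N m.
- red_knob: red knob, of the same size as the yellow one; origin on its axis 84 mm above the worktop, its pointer to its own -x.
- red_tip (a point): pointer end of the red knob, 16.5 mm from its axis, 30 mm above its origin.
- blue_knob: blue knob, of the same size as the yellow one; origin on its axis 84 mm above the worktop, its pointer to its own -x.
- blue_tip (a point): pointer end of the blue knob, 16.5 mm from its axis, 30 mm above its origin.
- green_knob: green knob, of the same size as the yellow one; origin on its axis 84 mm above the worktop, its pointer to its own -x.
- green_tip (a point): pointer end of the green knob, 16.5 mm from its axis, 30 mm above its origin.
- white_knob: white knob, of the same size as the yellow one; origin on its axis 84 mm above the worktop, its pointer to its own -x.
- white_tip (a point): pointer end of the white knob, 16.5 mm from its axis, 30 mm above its origin.
- grey_knob: grey knob, of the same size as the yellow one; origin on its axis 84 mm above the worktop, its pointer to its own -x.
- grey_tip (a point): pointer end of the grey knob, 16.5 mm from its axis, 30 mm above its origin.
- seaming_roll_0: small grooved steel roll, 36 mm across, 19 mm high, behind the chuck (bystander); origin on the worktop under it.
- tape_1: roll of tan tape lying flat, 100 mm across, 25 mm high (bystander); origin on the worktop under it.
- mug_1: pale mug, green inside, 80 mm wide, 91 mm high (bystander); origin on the worktop under it.
- spice_jar_1: spice jar with a green lid, 46 mm across, 106 mm high (bystander); origin on the worktop under it.
- spice_jar_2: spice jar with a dark brown lid, 44 mm across, 105 mm high (bystander); origin on the worktop under it.
- seaming_chuck: the same chuck; origin at the centre of its underside.
Not all that is in view belongs to the job. What is shaped like the seaming_chuck but purple is not meant.

How it is judged:
On the way, in this order (a step that is already met when the one before it is completed fails the run):
1. the held chuck has pushed the flap down (beyond 0.4 rad) and its centre is at least 15 mm below the rim (x of chuck_center in the frame of sanitizer between -0.06 and 0.06 m and y of chuck_center in the frame of sanitizer between -0.08 and 0.08 m and z of chuck_center in the frame of sanitizer below 0.135 m and value of joint flap above 0.4 rad and contact force between the fingers and seaming_chuck above 0.5 N), for 0.1 s.
2. the chuck lies in the sanitizer and the flap has shut (under 0.12 rad) (x of chuck_center in the frame of sanitizer between -0.06 and 0.06 m and y of chuck_center in the frame of sanitizer between -0.08 and 0.08 m and z of chuck_center in the frame of sanitizer below 0.06 m and value of joint flap below 0.12 rad), for 0.2 s.
3. the yellow knob's pointer stands at the white mark, 1.57 +- 0.14 rad (value of joint yellow_knob between 1.43 and 1.71 rad), for 0.2 s.
At the end, for the whole second after the job is handed in: The chuck lies at rest in the sanitizer (inside its walls, its centre less than 60 mm above the worktop), the flap is shut (under 0.12 rad), and the yellow knob's pointer is at the white mark (1.57 +- 0.14 rad) (all of step 2 and all of step 3 and linear speed of seaming_chuck below 0.02 m/s); the robot touches nothing.
It fails at once if the robot touches another knob (over 0.5 N) (contact force between any of the fingers, the arm and red_knob above 0.5 N or contact force between any of the fingers, the arm and blue_knob above 0.5 N or contact force between any of the fingers, the arm and green_knob above 0.5 N or contact force between any of the fingers, the arm and white_knob above 0.5 N or contact force between any of the fingers, the arm and grey_knob above 0.5 N).
It fails at once if another knob is turned (its pointer end moves over 2 mm) (distance of any of red_tip, blue_tip, green_tip, white_tip, grey_tip from where it was at the start of the episode above 0.002 m).
It fails at once if a bystander is shifted by over 20 mm (distance of any of seaming_roll_0, tape_1, mug_1, spice_jar_1, spice_jar_2 from where it was at the start of the episode above 0.02 m).
It also fails if it takes over 56 s, if anything falls off the work surface, if the arm or the gripper's body presses on something with over 40 N, if the wrist force passes 120 N, or if a joint passes its speed limit or range.

## Working session

There is one attempt and no reset: what is moved stays moved. The work goes in short steps, Python scripts to look and compute and a tool call to move; the robot and the scene stay as the last step left them, time stands still between calls to the robot, and variables do not carry over. Pictures are saved under pics/ and viewed, at most 10 in all, crops included, and the job is handed in when it is done.

Besides the shell and the picture viewer there is one more tool, called after "Request:" as name(argument=value, ...) on one line, values as JSON. drive_tool: Moves the arm, as the interface text tells. Its arguments: {"type":"object","properties":{"targets":{"type":"array","items":{"type":"object","properties":{"tx":{"type":"number"},"ty":{"type":"number"},"tz":{"type":"number"},"wx":{"type":"number"},"wy":{"type":"number"},"wz":{"type":"number"},"claw":{"type":"number"}}}},"force":{"type":"number"}},"required":["targets"]}

```bash
mkdir -p pics
cat > h.py <<'E'
import numpy as np, cv2
from plant import r, vision, workorder
def pts(s):
    z=s["range_z"];K=s["K"];v,u=np.mgrid[:z.shape[0],:z.shape[1]]
    x=(u-K[0,2])/K[0,0]*z;y=(v-K[1,2])/K[1,1]*z
    P=np.stack([x,-y,-z,np.ones_like(z)],-1)@np.array(s["cam_to_world"]).T
    P=P[...,:3];P[z<=0]=np.nan
    return P
E
python3 - <<'E'
from h import *
a=vision.snapshot("scene");b=vision.snapshot("top")
cv2.imwrite("pics/scene.png",a["image"]);cv2.imwrite("pics/top.png",b["image"])
for n,s in(("scene",a),("top",b)):
    np.savez(n+".npz",**{k:np.array(v) for k,v in s.items()})
    print(n,np.round(s["K"],1).tolist(),np.round(s["cam_to_world"],3).tolist())
s=r.get_state();print(s["tool_pos"],s["eef_rot"],r.tip_reach,s["clock"])
E
```

```text
scene [[408.6, 0.0, 279.3], [0.0, 408.6, 215.5], [0.0, 0.0, 1.0]] [[-0.477, 0.415, -0.775, -0.307], [-0.879, -0.244, 0.41, 0.459], [-0.019, 0.877, 0.481, 0.663], [0.0, 0.0, 0.0, 1.0]]
top [[472.8, 0.0, 269.1], [0.0, 472.8, 211.2], [0.0, 0.0, 1.0]] [[-0.081, 0.836, -0.543, -0.325], [-0.997, -0.076, 0.031, 0.016], [-0.015, 0.544, 0.839, 1.524], [0.0, 0.0, 0.0, 1.0]]
[ 0.18497074 -0.59639943  0.24597773] [ 9.88704096e-01  1.49878175e-01 -1.89077812e-04 -8.40479125e-04] 0.008 0.1
```

View pics/scene.png

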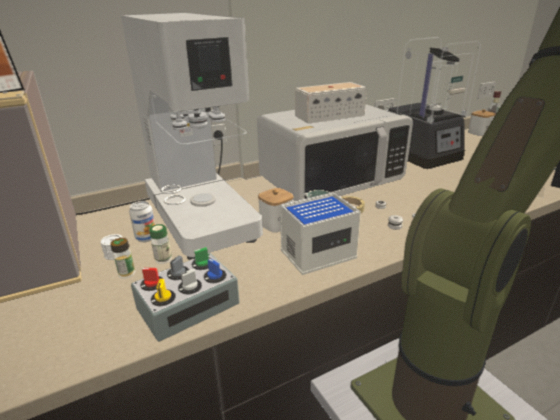

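View pics/top.png

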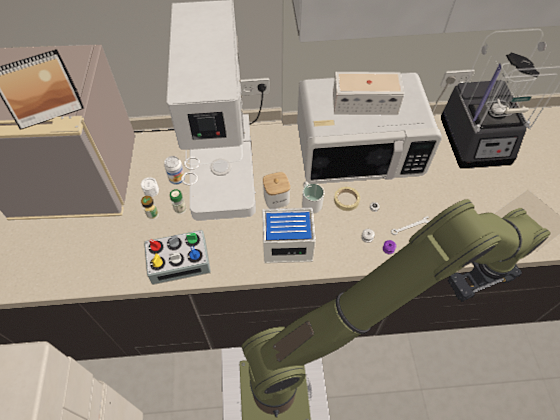

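The top view shows the steel chuck at (368,236), the purple decoy at (390,246), the small roll at (375,206), and the sanitizer with its blue flap at (289,225). The console is at (177,258), with the yellow knob at its front left, (157,261). Next I'll measure these from the range data.

Run:
```python
from h import *
for n in("scene","top"):
    s=dict(np.load(n+".npz"));P=pts(s);hsv=cv2.cvtColor(s["image"],cv2.COLOR_BGR2HSV)
    Z=P[...,2]
    def rep(l,m):
        m=m&np.isfinite(Z)
        if m.sum()<5: print(n,l,"few");return
        q=P[m];c=cv2.minAreaRect((q[:,:2]*1000).astype(np.float32))
        print(n,l,m.sum(),"med",np.round(np.median(q,0),4),"min",np.round(np.percentile(q,2,axis=0),3),"max",np.round(np.percentile(q,98,axis=0),3),"rect",np.round(c[0]),np.round(c[1]),round(c[2],1))
    X,Y=P[...,0],P[...,1];H,S,V=[hsv[...,i] for i in range(3)]
    w=(X>.3)&(X<.75)&(Y>-.5)&(Y<.6)
    rep("flap",w&(H>100)&(H<130)&(S>130)&(Z>.13)&(Z<.16)&(Y<.15))
    rep("rimtop",w&(Z>.143)&(Z<.156)&(Y>-.2)&(Y<.1)&(X<.56))
    rep("constop",w&(Z>.074)&(Z<.083)&(Y>.15)&(X<.56)&(S<60))
    rep("yellow",w&(H>22)&(H<35)&(S>150)&(Z>.09))
    rep("yellowtop",w&(H>22)&(H<35)&(S>120)&(Z>.117))
    rep("red",w&((H<6)|(H>174))&(S>150)&(Z>.115)&(Y>.15)&(Z<.13))
    rep("bluek",w&(H>100)&(H<130)&(S>150)&(Z>.115)&(Y>.15)&(Z<.13))
    rep("green",w&(H>45)&(H<90)&(S>100)&(Z>.115)&(Y>.15)&(Z<.13)&(X<.53))
    m=(w&(Z>.012)&(Z<.06)&(Y<-.12)&(Y>-.45)).astype(np.uint8)
    k,L,st,_=cv2.connectedComponentsWithStats(m)
    for i in range(1,k):
        if st[i,4]>15: rep("obj%d hue%d sat%d"%(i,np.median(H[L==i]),np.median(S[L==i])),L==i)
    rep("table",w&(abs(Z)<.02)&(Y<-.12))
```

```text
scene flap 509 med [ 0.4919 -0.0868  0.1453] min [ 0.456 -0.164  0.143] max [ 0.554 -0.021  0.147] rect [505. -93.] [147. 103.] 87.4
scene rimtop 1449 med [ 0.494  -0.0916  0.1458] min [ 0.436 -0.176  0.143] max [ 0.558 -0.006  0.151] rect [500. -92.] [176. 128.] 86.7
scene constop 1826 med [0.4402 0.3218 0.0796] min [0.396 0.198 0.075] max [0.536 0.405 0.083] rect [473. 301.] [142. 209.] 8.2
scene yellow 170 med [0.4247 0.3599 0.1035] min [0.416 0.346 0.09 ] max [0.444 0.374 0.123] rect [546. 396.] [270.  32.] 17.5
scene yellowtop 51 med [0.4296 0.3592 0.1212] min [0.417 0.35  0.118] max [0.444 0.369 0.123] rect [431. 360.] [11. 32.] 67.5
scene red 58 med [0.4916 0.3662 0.1197] min [0.484 0.356 0.115] max [0.501 0.382 0.123] rect [494. 368.] [29. 11.] 50.2
scene bluek 8 med [0.4428 0.2311 0.1221] min [0.437 0.229 0.121] max [0.449 0.234 0.124] rect [443. 232.] [14.  3.] 15.3
scene green 35 med [0.5093 0.2401 0.1206] min [0.507 0.23  0.116] max [0.514 0.255 0.123] rect [511. 242.] [27.  8.] 89.8
scene obj1 hue20 sat91 139 med [ 0.696  -0.3679  0.0223] min [ 0.637 -0.389  0.013] max [
[... 2078 characters left out ...]
sat23 43 med [ 0.6403 -0.4376  0.0175] min [ 0.621 -0.45   0.013] max [ 0.658 -0.425  0.025] rect [ 640. -437.] [38. 25.] 0.7
top obj8 hue16 sat21 126 med [ 0.5091 -0.3891  0.031 ] min [ 0.491 -0.41   0.014] max [ 0.531 -0.369  0.04 ] rect [ 513. -390.] [44. 45.] 75.6
top obj14 hue142 sat145 43 med [ 0.4566 -0.444   0.0303] min [ 0.44  -0.45   0.018] max [ 0.473 -0.437  0.038] rect [ 457. -443.] [13. 38.] 88.0
top obj17 hue19 sat27 104 med [ 0.4351 -0.1492  0.0358] min [ 0.431 -0.177  0.014] max [ 0.439 -0.121  0.059] rect [ 435. -149.] [58. 11.] 88.0
top table 6918 med [ 5.315e-01 -3.206e-01 -1.000e-04] min [ 0.366 -0.492 -0.009] max [ 0.739 -0.134  0.015] rect [ 555. -310.] [390. 380.] 0.0
```

Positions found, all consistent between the two views and with the given sizes:

| Item | x (m) | y (m) | Angle |
|---|---|---|---|
| Chuck | 0.512 | -0.388 | – |
| Sanitizer | 0.502 | -0.093 | yaw about -3° |
| Console | 0.4725 | 0.300 | yaw about +8° |
| Yellow knob axis | 0.432 | 0.359 | knob at about 0.49 rad |

I'm setting out for the chuck, with the closing axis along the sanitizer's y.

Request:
drive_tool(targets=[{"tx":0.9,"ty":0.58,"wz":-0.11,"claw":0.54},{"tx":0.9,"ty":0.58,"wz":-0.11,"claw":0.54},{"tx":0.9,"ty":0.58,"wz":-0.11,"claw":0.54},{"tx":0.9,"ty":0.58,"claw":0.54},{"tx":0.9,"ty":0.58,"claw":0.54},{"tx":0.9,"ty":0.58,"claw":0.54},{"tx":0.9,"ty":0.58,"claw":0.54},{"tx":0.9,"ty":0.58,"claw":0.54}], force=25)

```text
validation failed for argument at $.ta...
```

Request:
drive_tool(targets=[{"tx":0.9,"ty":0.58,"claw":0.54},{"tx":0.9,"ty":0.58,"claw":0.54},{"tx":0.9,"ty":0.58,"claw":0.54},{"tx":0.9,"ty":0.58,"claw":0.54},{"tz":-0.7,"claw":0.54},{"tz":-0.7,"claw":0.54},{"claw":0.54},{"claw":0.54}])

```text
validation failed for argument at $.ta...
```

```bash
cat >> h.py <<'E'
def pose():
    from scipy.spatial.transform import Rotation as R
    s=r.get_state();M=R.from_quat(s["eef_rot"]).as_matrix()
    print("t",round(s["clock"],2),"tcp",np.round(s["tool_pos"],4),"yaxis deg",round(np.degrees(np.arctan2(M[1,1],M[0,1])),1),"z",np.round(M[:,2],3),"q",np.round(s["q"],2),"open",round(s["opening"],3),"F",np.round(s["contact_force"],1),s["finger_force"])
E
python3 - <<'E'
from h import *
pose();s=vision.snapshot("wrist");P=pts(s);cv2.imwrite("pics/w1.png",s["image"])
hsv=cv2.cvtColor(s["image"],cv2.COLOR_BGR2HSV)
m=((P[...,2]>.026)&(P[...,2]<.045)&(hsv[...,1]<110)).astype(np.uint8)
k,L,st,_=cv2.connectedComponentsWithStats(m)
for i in range(1,k):
    if st[i,4]>200:
        q=P[L==i];print(st[i],np.round(np.median(q,0),4),[np.round(a,1) for a in cv2.minEnclosingCircle((q[:,:2]*1000).astype(np.float32))])
E
```

```text
t 0.1 tcp [ 0.185  -0.5964  0.246 ] yaxis deg -72.8 z [-0.001  0.002 -1.   ] q [ 1.3   0.69 -0.19  1.57  0.16  0.9  -0.22] open 0.995 F [-0.4  0.1 -0.4] 0.0
```

View pics/w1.png

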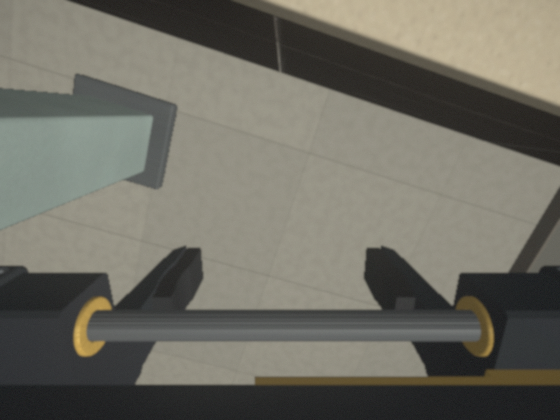

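Both calls were refused, so the arm hasn't moved, and the wrist view shows only the floor in front of the worktop. Every field is probably required, so I'll fill them all in.

Request:
drive_tool(targets=[{"tx":0.9,"ty":0.58,"tz":0,"wx":0,"wy":0,"wz":-0.11,"claw":0.54},{"tx":0.9,"ty":0.58,"tz":0,"wx":0,"wy":0,"wz":-0.11,"claw":0.54},{"tx":0.9,"ty":0.58,"tz":0,"wx":0,"wy":0,"wz":-0.11,"claw":0.54},{"tx":0.9,"ty":0.58,"tz":0,"wx":0,"wy":0,"wz":0,"claw":0.54},{"tx":0.9,"ty":0.58,"tz":0,"wx":0,"wy":0,"wz":0,"claw":0.54},{"tx":0.9,"ty":0.58,"tz":0,"wx":0,"wy":0,"wz":0,"claw":0.54},{"tx":0.9,"ty":0.58,"tz":0,"wx":0,"wy":0,"wz":0,"claw":0.54},{"tx":0.9,"ty":0.58,"tz":0,"wx":0,"wy":0,"wz":0,"claw":0.54}], force=25)

```text
clock: 0.95
tool_pos: [0.4021, -0.4568, 0.2465]
eef_rot: [1.0, -0.022, -0.0, -0.0]
contact_force: [-0.5, -0.1, -0.9]
opening: 0.773
finger_force: 0.0
```

Request:
drive_tool(targets=[{"tx":0.9,"ty":0.58,"tz":0,"wx":0,"wy":0,"wz":0,"claw":0.54},{"tx":0.9,"ty":0.58,"tz":0,"wx":0,"wy":0,"wz":0,"claw":0.54},{"tx":0.9,"ty":0.58,"tz":0,"wx":0,"wy":0,"wz":0,"claw":0.54},{"tx":0.9,"ty":0.58,"tz":0,"wx":0,"wy":0,"wz":0,"claw":0.54},{"tx":0,"ty":0,"tz":-0.8,"wx":0,"wy":0,"wz":0,"claw":0.54},{"tx":0,"ty":0,"tz":-0.8,"wx":0,"wy":0,"wz":0,"claw":0.54},{"tx":0,"ty":0,"tz":0,"wx":0,"wy":0,"wz":0,"claw":0.54},{"tx":0,"ty":0,"tz":0,"wx":0,"wy":0,"wz":0,"claw":0.54}], force=25)

```text
clock: 1.75
tool_pos: [0.5089, -0.3883, 0.1987]
eef_rot: [1.0, -0.023, -0.0, -0.0]
contact_force: [-0.6, -0.2, -0.2]
opening: 0.769
finger_force: 0.0
```

Run:
```python
from h import *
pose();s=vision.snapshot("wrist");P=pts(s);cv2.imwrite("pics/w2.png",s["image"])
hsv=cv2.cvtColor(s["image"],cv2.COLOR_BGR2HSV)
m=((P[...,2]>.026)&(P[...,2]<.045)).astype(np.uint8)
k,L,st,_=cv2.connectedComponentsWithStats(m)
for i in range(1,k):
    if st[i,4]>200:
        q=P[L==i];print(st[i],np.median(hsv[L==i],0),np.round(np.median(q,0),4),[np.round(a,1) for a in cv2.minEnclosingCircle((q[:,:2]*1000).astype(np.float32))])
```

```text
t 1.75 tcp [ 0.5089 -0.3883  0.1987] yaxis deg -92.6 z [-0.001  0.    -1.   ] q [ 0.61  0.76 -0.05  1.57  0.05  0.81 -1.08] open 0.769 F [-0.6 -0.2 -0.2] 0.0
[ 13   0  34  49 757] [ 67.  44. 114.] [ 0.6736 -0.1695  0.0357] [array([ 671. , -176.1]), np.float64(21.3)]
[ 68   0  50  67 860] [ 28.  21. 158.] [ 0.6564 -0.2391  0.0358] [array([ 663.2, -219.9]), np.float64(34.2)]
[   0  139  103  128 1642] [ 28.  25. 163.] [ 0.5156 -0.1807  0.0358] [array([ 504.9, -140.4]), np.float64(77.5)]
[ 263  162   42   43 1335] [ 24.  24. 167.] [ 0.5164 -0.3886  0.0327] [array([ 515.1, -388.7]), np.float64(22.5)]
[ 327  209   41   39 1204] [141. 124. 119.] [ 0.4635 -0.4556  0.0327] [array([ 461.3, -456.6]), np.float64(22.8)]
```

View pics/w2.png

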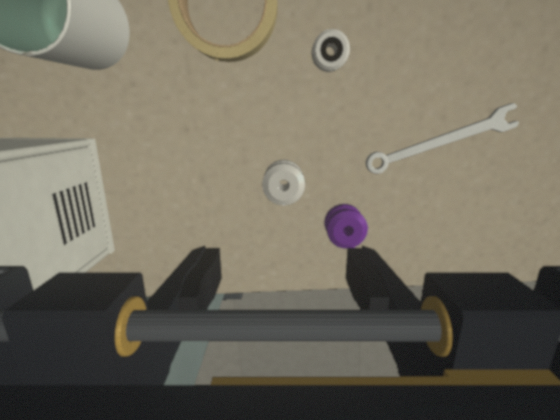

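The wrist view shows the steel chuck at (285,184) and the purple decoy at (347,227), with the fingers clear of both. The chuck centre comes out at (0.515, -0.3887), with its top at 33 mm as expected, so I'll descend and grip.

Request:
drive_tool(targets=[{"tx":0.2,"ty":0,"tz":-0.9,"wx":0,"wy":0,"wz":0,"claw":0.54},{"tx":0,"ty":0,"tz":-0.9,"wx":0,"wy":0,"wz":0,"claw":0.54},{"tx":0,"ty":0,"tz":-0.9,"wx":0,"wy":0,"wz":0,"claw":0.54},{"tx":0,"ty":0,"tz":-0.9,"wx":0,"wy":0,"wz":0,"claw":0.54},{"tx":0,"ty":0,"tz":-0.9,"wx":0,"wy":0,"wz":0,"claw":0.54},{"tx":0,"ty":0,"tz":-0.9,"wx":0,"wy":0,"wz":0,"claw":0.54},{"tx":0,"ty":0,"tz":-0.5,"wx":0,"wy":0,"wz":0,"claw":0.54},{"tx":0,"ty":0,"tz":-0.3,"wx":0,"wy":0,"wz":0,"claw":0.54}], force=25)

```text
clock: 2.6
tool_pos: [0.5154, -0.3885, 0.0125]
eef_rot: [1.0, -0.023, 0.0, 0.0]
contact_force: [-0.7, 1.0, -0.2]
opening: 0.771
finger_force: 0.0
```

Request:
drive_tool(targets=[{"tx":0,"ty":0,"tz":0,"wx":0,"wy":0,"wz":0,"claw":0.54},{"tx":0,"ty":0,"tz":0,"wx":0,"wy":0,"wz":0,"claw":-0.3},{"tx":0,"ty":0,"tz":0,"wx":0,"wy":0,"wz":0,"claw":-0.3},{"tx":0,"ty":0,"tz":0,"wx":0,"wy":0,"wz":0,"claw":-0.3},{"tx":0,"ty":0,"tz":0,"wx":0,"wy":0,"wz":0,"claw":-0.3},{"tx":0,"ty":0,"tz":0,"wx":0,"wy":0,"wz":0,"claw":-0.3},{"tx":0,"ty":0,"tz":0,"wx":0,"wy":0,"wz":0,"claw":-0.3},{"tx":0,"ty":0,"tz":0,"wx":0,"wy":0,"wz":0,"claw":-0.3}], force=25)

```text
clock: 3.4
tool_pos: [0.5158, -0.3886, 0.0137]
eef_rot: [1.0, -0.022, 0.001, 0.001]
contact_force: [-0.5, 0.5, 5.7]
opening: 0.501
finger_force: 25.0
```

Gripped: 44 mm opening at 25 N. Now I'll lift it and carry it above the mouth at about (0.487, -0.093).

Request:
drive_tool(targets=[{"tx":0,"ty":0,"tz":0.5,"wx":0,"wy":0,"wz":0,"claw":-0.3},{"tx":0,"ty":0,"tz":0.9,"wx":0,"wy":0,"wz":0,"claw":-0.3},{"tx":0,"ty":0,"tz":0.9,"wx":0,"wy":0,"wz":0,"claw":-0.3},{"tx":0,"ty":0,"tz":0.9,"wx":0,"wy":0,"wz":0,"claw":-0.3},{"tx":0,"ty":0,"tz":0.9,"wx":0,"wy":0,"wz":0,"claw":-0.3},{"tx":0,"ty":0,"tz":0.9,"wx":0,"wy":0,"wz":0,"claw":-0.3},{"tx":0,"ty":0,"tz":0.9,"wx":0,"wy":0,"wz":0,"claw":-0.3},{"tx":0,"ty":0,"tz":0.9,"wx":0,"wy":0,"wz":0,"claw":-0.3}], force=25)

```text
clock: 4.2
tool_pos: [0.5146, -0.3877, 0.2184]
eef_rot: [1.0, -0.022, -0.0, -0.0]
contact_force: [0.4, 0.4, -2.2]
opening: 0.503
finger_force: 25.0
```

Request:
drive_tool(targets=[{"tx":-0.1,"ty":0.6,"tz":0.5,"wx":0,"wy":0,"wz":0,"claw":-0.3},{"tx":-0.2,"ty":0.9,"tz":0,"wx":0,"wy":0,"wz":0,"claw":-0.3},{"tx":-0.1,"ty":0.9,"tz":0,"wx":0,"wy":0,"wz":0,"claw":-0.3},{"tx":-0.1,"ty":0.9,"tz":0,"wx":0,"wy":0,"wz":0,"claw":-0.3},{"tx":-0.1,"ty":0.9,"tz":0,"wx":0,"wy":0,"wz":0,"claw":-0.3},{"tx":-0.1,"ty":0.9,"tz":0,"wx":0,"wy":0,"wz":0,"claw":-0.3},{"tx":-0.1,"ty":0.9,"tz":0,"wx":0,"wy":0,"wz":0,"claw":-0.3},{"tx":0,"ty":0.9,"tz":0,"wx":0,"wy":0,"wz":0,"claw":-0.3}], force=25)

```text
clock: 5.0
tool_pos: [0.4901, -0.18, 0.2323]
eef_rot: [1.0, -0.023, -0.0, -0.0]
contact_force: [1.1, -0.1, -1.2]
opening: 0.502
finger_force: 25.0
```

Request:
drive_tool(targets=[{"tx":-0.1,"ty":0.9,"tz":0,"wx":0,"wy":0,"wz":0,"claw":-0.3},{"tx":0,"ty":0.9,"tz":0,"wx":0,"wy":0,"wz":0,"claw":-0.3},{"tx":0,"ty":0.8,"tz":0,"wx":0,"wy":0,"wz":0,"claw":-0.3},{"tx":0,"ty":0.35,"tz":0,"wx":0,"wy":0,"wz":0,"claw":-0.3},{"tx":0,"ty":0,"tz":0,"wx":0,"wy":0,"wz":0,"claw":-0.3},{"tx":0,"ty":0,"tz":0,"wx":0,"wy":0,"wz":0,"claw":-0.3},{"tx":0,"ty":0,"tz":0,"wx":0,"wy":0,"wz":0,"claw":-0.3},{"tx":0,"ty":0,"tz":0,"wx":0,"wy":0,"wz":0,"claw":-0.3}], force=25)

```text
clock: 5.8
tool_pos: [0.4881, -0.0941, 0.2318]
eef_rot: [1.0, -0.024, 0.0, 0.0]
contact_force: [-1.0, -0.1, -2.3]
opening: 0.507
finger_force: 25.0
```

Run:
```python
from h import *
pose();s=vision.snapshot("wrist");P=pts(s);cv2.imwrite("pics/w3.png",s["image"])
hsv=cv2.cvtColor(s["image"],cv2.COLOR_BGR2HSV)
m=(P[...,2]>.147)&(P[...,2]<.16)&(P[...,0]<.58)&(hsv[...,1]<100)
q=P[m];print(m.sum(),cv2.minAreaRect((q[:,:2]*1000).astype(np.float32)),np.median(q,0))
m=(hsv[...,0]>100)&(hsv[...,0]<130)&(hsv[...,1]>130)&(P[...,2]>.13)&(P[...,2]<.16)
q=P[m];print(m.sum(),cv2.minAreaRect((q[:,:2]*1000).astype(np.float32)),np.median(q,0))
```

```text
t 5.8 tcp [ 0.4881 -0.0941  0.2318] yaxis deg -92.7 z [ 0.    -0.001 -1.   ] q [ 0.11  0.54 -0.02  1.97  0.02  0.63 -1.54] open 0.507 F [-1.  -0.1 -2.3] 24.999798964709044
10307 ((507.2612609863281, -92.63053894042969), (174.94166564941406, 134.519287109375), 87.02196502685547) [ 0.55447691 -0.09332419  0.14921124]
17537 ((506.3631286621094, -92.75053405761719), (148.37034606933594, 103.45113372802734), 86.92961883544922) [ 0.51520798 -0.09357168  0.14638944]
```

View pics/w3.png

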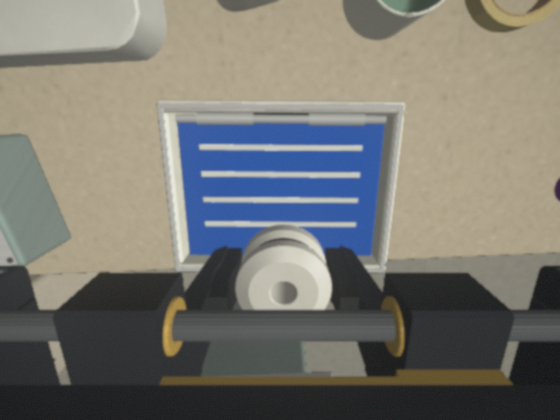

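The chuck sits upright in the fingers, and the full rim is visible. The box centre refines to (0.507, -0.0926), which puts the mouth at (0.492, -0.092). I'll shift by (+4, +2) mm and push down.

Request:
drive_tool(targets=[{"tx":0.13,"ty":0.07,"tz":-0.3,"wx":0,"wy":0,"wz":0,"claw":-0.3},{"tx":0,"ty":0,"tz":-0.6,"wx":0,"wy":0,"wz":0,"claw":-0.3},{"tx":0,"ty":0,"tz":-0.6,"wx":0,"wy":0,"wz":0,"claw":-0.3},{"tx":0,"ty":0,"tz":-0.6,"wx":0,"wy":0,"wz":0,"claw":-0.3},{"tx":0,"ty":0,"tz":-0.6,"wx":0,"wy":0,"wz":0,"claw":-0.3},{"tx":0,"ty":0,"tz":-0.6,"wx":0,"wy":0,"wz":0,"claw":-0.3},{"tx":0,"ty":0,"tz":-0.6,"wx":0,"wy":0,"wz":0,"claw":-0.3},{"tx":0,"ty":0,"tz":-0.4,"wx":0,"wy":0,"wz":0,"claw":-0.3}], force=25)

```text
clock: 6.65
tool_pos: [0.4919, -0.0905, 0.1012]
eef_rot: [1.0, -0.022, -0.001, -0.0]
contact_force: [-0.4, 0.2, 0.3]
opening: 0.508
finger_force: 25.0
```

Request:
drive_tool(targets=[{"tx":0,"ty":0,"tz":0,"wx":0,"wy":0,"wz":0,"claw":-0.3},{"tx":0,"ty":0,"tz":0,"wx":0,"wy":0,"wz":0,"claw":-0.3},{"tx":0,"ty":0,"tz":0,"wx":0,"wy":0,"wz":0,"claw":-0.3},{"tx":0,"ty":0,"tz":0,"wx":0,"wy":0,"wz":0,"claw":-0.3},{"tx":0,"ty":0,"tz":0,"wx":0,"wy":0,"wz":0,"claw":-0.3},{"tx":0,"ty":0,"tz":0,"wx":0,"wy":0,"wz":0,"claw":-0.3},{"tx":0,"ty":0,"tz":0,"wx":0,"wy":0,"wz":0,"claw":-0.3},{"tx":0,"ty":0,"tz":0,"wx":0,"wy":0,"wz":0,"claw":-0.3}], force=25)

```text
clock: 7.45
tool_pos: [0.4924, -0.0906, 0.1029]
eef_rot: [1.0, -0.022, 0.0, 0.0]
contact_force: [-0.5, -0.3, -1.2]
opening: 0.502
finger_force: 25.0
```

The chuck is inside and pressing the flap. I'll go 3 mm lower, then release it and let it slide off.

Request:
drive_tool(targets=[{"tx":0,"ty":0,"tz":-0.12,"wx":0,"wy":0,"wz":0,"claw":-0.3},{"tx":0,"ty":0,"tz":0,"wx":0,"wy":0,"wz":0,"claw":-0.3},{"tx":0,"ty":0,"tz":0,"wx":0,"wy":0,"wz":0,"claw":0.5},{"tx":0,"ty":0,"tz":0,"wx":0,"wy":0,"wz":0,"claw":0.5},{"tx":0,"ty":0,"tz":0,"wx":0,"wy":0,"wz":0,"claw":0.5},{"tx":0,"ty":0,"tz":0,"wx":0,"wy":0,"wz":0,"claw":0.5},{"tx":0,"ty":0,"tz":0,"wx":0,"wy":0,"wz":0,"claw":0.5},{"tx":0,"ty":0,"tz":0,"wx":0,"wy":0,"wz":0,"claw":0.5}], force=25)

```text
clock: 8.25
tool_pos: [0.4921, -0.0904, 0.0992]
eef_rot: [1.0, -0.022, 0.0, -0.0]
contact_force: [-0.5, 1.1, 0.5]
opening: 0.752
finger_force: 0.5
```

Request:
drive_tool(targets=[{"tx":0,"ty":0,"tz":0,"wx":0,"wy":0,"wz":0,"claw":0.5},{"tx":0,"ty":0,"tz":0,"wx":0,"wy":0,"wz":0,"claw":0.5},{"tx":0,"ty":0,"tz":0,"wx":0,"wy":0,"wz":0,"claw":0.5},{"tx":0,"ty":0,"tz":0,"wx":0,"wy":0,"wz":0,"claw":0.5},{"tx":0,"ty":0,"tz":0,"wx":0,"wy":0,"wz":0,"claw":0.5},{"tx":0,"ty":0,"tz":0,"wx":0,"wy":0,"wz":0,"claw":0.5},{"tx":0,"ty":0,"tz":0,"wx":0,"wy":0,"wz":0,"claw":0.5},{"tx":0,"ty":0,"tz":0,"wx":0,"wy":0,"wz":0,"claw":0.5}], force=25)

```text
clock: 9.05
tool_pos: [0.4921, -0.0906, 0.0992]
eef_rot: [1.0, -0.022, 0.0, 0.0]
contact_force: [0.2, 0.0, 1.1]
opening: 0.75
finger_force: 0.5
```

Run:
```python
from h import *
pose();s=vision.snapshot("wrist");P=pts(s)
t=vision.snapshot("scene")
cv2.imwrite("pics/w4.png",np.hstack([cv2.resize(s["image"],(400,300)),cv2.resize(t["image"][170:290,240:400],(400,300))]))
m=(P[...,2]<.135)&(P[...,2]>.0)&(P[...,0]>.44)&(P[...,0]<.57)&(abs(P[...,1]+.092)<.08)
q=P[m];print(m.sum(),np.percentile(q,[2,50,98],axis=0).round(3))
```

```text
t 9.05 tcp [ 0.4921 -0.0906  0.0992] yaxis deg -92.6 z [ 0. -0. -1.] q [ 0.1   0.78 -0.01  2.06  0.03  0.3  -1.55] open 0.75 F [0.2 0.  1.1] 0.47585152025931166
54419 [[ 0.445 -0.171  0.019]
 [ 0.51  -0.086  0.113]
 [ 0.552 -0.013  0.134]]
```

View pics/w4.png

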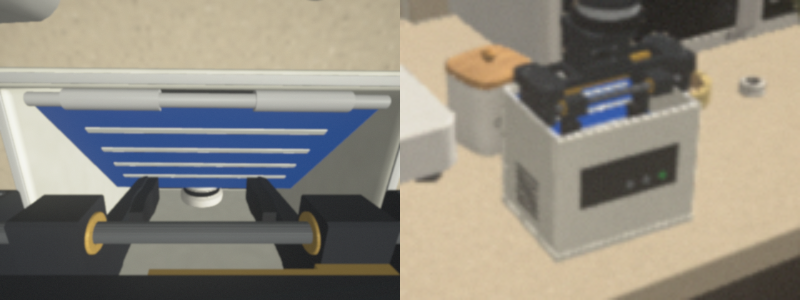

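The chuck has slid under the flap's front edge and sits near the box floor, around (202,197) in the left half. Now I'll withdraw straight up.

Request:
drive_tool(targets=[{"tx":0,"ty":0,"tz":0.4,"wx":0,"wy":0,"wz":0,"claw":0.5},{"tx":0,"ty":0,"tz":0.8,"wx":0,"wy":0,"wz":0,"claw":0.5},{"tx":0,"ty":0,"tz":0.9,"wx":0,"wy":0,"wz":0,"claw":0.5},{"tx":0,"ty":0,"tz":0.9,"wx":0,"wy":0,"wz":0,"claw":0.5},{"tx":0,"ty":0,"tz":0.9,"wx":0,"wy":0,"wz":0,"claw":0.5},{"tx":0,"ty":0,"tz":0.9,"wx":0,"wy":0,"wz":0,"claw":0.5},{"tx":0,"ty":0,"tz":0.5,"wx":0,"wy":0,"wz":0,"claw":0.5},{"tx":0,"ty":0,"tz":0,"wx":0,"wy":0,"wz":0,"claw":0.5}], force=25)

```text
clock: 9.95
tool_pos: [0.4936, -0.091, 0.2609]
eef_rot: [1.0, -0.023, 0.003, 0.0]
contact_force: [-0.0, 1.2, 0.3]
opening: 0.75
finger_force: 0.0
```

Run:
```python
from h import *
pose()
for n in("wrist","top"):
    s=vision.snapshot(n);P=pts(s);hsv=cv2.cvtColor(s["image"],cv2.COLOR_BGR2HSV)
    m=(hsv[...,0]>100)&(hsv[...,0]<130)&(hsv[...,1]>130)&(P[...,0]<.58)&(P[...,1]<.05)&(P[...,1]>-.2)&(P[...,2]<.16)
    q=P[m];A=np.c_[q[:,:2],np.ones(len(q))];print(n,m.sum(),"plane slope",np.linalg.lstsq(A,q[:,2],rcond=None)[0].round(3),q[:,2].mean().round(4))
```

```text
t 9.95 tcp [ 0.4936 -0.091   0.2609] yaxis deg -92.6 z [ 0.006 -0.001 -1.   ] q [ 0.1   0.5  -0.02  1.92  0.01  0.71 -1.54] open 0.75 F [-0.   1.2  0.3] 0.0
wrist 15300 plane slope [-0.001  0.     0.147] 0.1464
top 140 plane slope [ 0.015 -0.023  0.135] 0.1457
```

The flap is level again, so it is shut. Now over to the yellow knob.

Request:
drive_tool(targets=[{"tx":-0.3,"ty":0.6,"tz":0,"wx":0,"wy":0,"wz":-0.1,"claw":-0.1},{"tx":-0.3,"ty":1,"tz":0,"wx":0,"wy":0,"wz":-0.1,"claw":-0.1},{"tx":-0.3,"ty":1,"tz":0,"wx":0,"wy":0,"wz":-0.1,"claw":-0.1},{"tx":-0.3,"ty":1,"tz":0,"wx":0,"wy":0,"wz":0,"claw":-0.1},{"tx":-0.3,"ty":1,"tz":0,"wx":0,"wy":0,"wz":0,"claw":-0.1},{"tx":-0.3,"ty":1,"tz":0,"wx":0,"wy":0,"wz":0,"claw":-0.1},{"tx":-0.2,"ty":1,"tz":0,"wx":0,"wy":0,"wz":0,"claw":-0.1},{"tx":0,"ty":1,"tz":0,"wx":0,"wy":0,"wz":0,"claw":-0.1}], force=25)

```text
clock: 10.85
tool_pos: [0.4303, 0.1382, 0.2571]
eef_rot: [0.984, -0.178, -0.001, 0.001]
contact_force: [0.5, -0.4, 0.3]
opening: 0.448
finger_force: 0.0
```

Request:
drive_tool(targets=[{"tx":0,"ty":1,"tz":0,"wx":0,"wy":0,"wz":0,"claw":-0.1},{"tx":0,"ty":1,"tz":0,"wx":0,"wy":0,"wz":0,"claw":-0.1},{"tx":0,"ty":1,"tz":0,"wx":0,"wy":0,"wz":0,"claw":-0.1},{"tx":0,"ty":1,"tz":0,"wx":0,"wy":0,"wz":0,"claw":-0.1},{"tx":0,"ty":1,"tz":0,"wx":0,"wy":0,"wz":0,"claw":-0.1},{"tx":0,"ty":1,"tz":0,"wx":0,"wy":0,"wz":0,"claw":-0.1},{"tx":0,"ty":1,"tz":0,"wx":0,"wy":0,"wz":0,"claw":-0.1},{"tx":0,"ty":0.4,"tz":0,"wx":0,"wy":0,"wz":0,"claw":-0.1}], force=25)

```text
clock: 11.65
tool_pos: [0.4308, 0.3624, 0.2567]
eef_rot: [0.984, -0.177, -0.001, 0.0]
contact_force: [-0.2, -0.3, 0.1]
opening: 0.454
finger_force: 0.0
```

Request:
drive_tool(targets=[{"tx":0,"ty":0,"tz":0,"wx":0,"wy":0,"wz":0,"claw":-0.1},{"tx":0,"ty":0,"tz":0,"wx":0,"wy":0,"wz":0,"claw":-0.1},{"tx":0,"ty":0,"tz":0,"wx":0,"wy":0,"wz":0,"claw":-0.1},{"tx":0,"ty":0,"tz":0,"wx":0,"wy":0,"wz":0,"claw":-0.1},{"tx":0,"ty":0,"tz":0,"wx":0,"wy":0,"wz":0,"claw":-0.1},{"tx":0,"ty":0,"tz":0,"wx":0,"wy":0,"wz":0,"claw":-0.1},{"tx":0,"ty":0,"tz":0,"wx":0,"wy":0,"wz":0,"claw":-0.1},{"tx":0,"ty":0,"tz":0,"wx":0,"wy":0,"wz":0,"claw":-0.1}], force=25)

```text
clock: 12.45
tool_pos: [0.4321, 0.3594, 0.2582]
eef_rot: [0.984, -0.179, 0.0, 0.0]
contact_force: [0.1, -0.2, -0.4]
opening: 0.455
finger_force: 0.0
```

```bash
cat > knob.py <<'E'
from h import *
import sys
pose();s=vision.snapshot("wrist");P=pts(s);cv2.imwrite("pics/%s.png"%sys.argv[1],s["image"])
hsv=cv2.cvtColor(s["image"],cv2.COLOR_BGR2HSV)
# rays onto the plane of the bar's top, z=.123
K=s["K"];T=np.array(s["cam_to_world"]);v,u=np.mgrid[:420,:560]
d=np.stack([(u-K[0,2])/K[0,0],-(v-K[1,2])/K[1,1],-np.ones(u.shape)],-1)@T[:3,:3].T
G=T[:3,3]+d*((.123-T[2,3])/d[...,2])[...,None]
m=(hsv[...,0]>20)&(hsv[...,0]<36)&(hsv[...,1]>100)&(P[...,2]>.118)&(P[...,2]<.13)&(abs(P[...,0]-.432)<.04)&(abs(P[...,1]-.359)<.04)
for n,Q in(("range",P),("ray",G)): print(n,m.sum(),cv2.minAreaRect((Q[m][:,:2]*1000).astype(np.float32)),Q[m].mean(0).round(4))
m=(abs(P[...,2]-.08)<.003)&(P[...,1]>.15)&(P[...,0]<.57)
print("console",cv2.minAreaRect((P[m][:,:2]*1000).astype(np.float32)))
E
python3 knob.py w5
```

```text
t 12.45 tcp [0.4321 0.3594 0.2582] yaxis deg -110.6 z [ 0. -0. -1.] q [-0.87  0.59  0.15  1.76 -0.12  0.8  -2.59] open 0.455 F [ 0.1 -0.2 -0.4] 0.0
range 410 ((434.4822692871094, 360.23443603515625), (11.935523986816406, 32.03550338745117), 64.71879577636719) [0.4354 0.3599 0.1228]
ray 410 ((435.03289794921875, 360.0492248535156), (11.798661231994629, 32.918922424316406), 64.67581176757812) [0.4354 0.3599 0.123 ]
console ((474.6156311035156, 301.6277770996094), (138.42269897460938, 207.761474609375), 8.000070571899414)
```

View pics/w5.png

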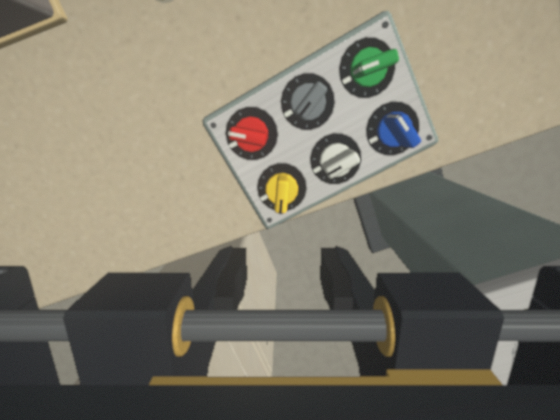

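The yellow bar is at (283,190), 12 x 32 mm, with its stripe pointing toward the robot. That gives an axis at about (0.435, 0.360), a bar direction of 154.7° and a knob angle of about 0.58 rad, so it needs 56.7° clockwise. Joint 7 is near its lower limit, so I'll take the equivalent grip half a turn round (+175°).

Request:
drive_tool(targets=[{"tx":0.1,"ty":0.02,"tz":0,"wx":0,"wy":0,"wz":0.122,"claw":-0.1},{"tx":0,"ty":0,"tz":0,"wx":0,"wy":0,"wz":0.122,"claw":-0.1},{"tx":0,"ty":0,"tz":0,"wx":0,"wy":0,"wz":0.122,"claw":-0.1},{"tx":0,"ty":0,"tz":0,"wx":0,"wy":0,"wz":0.122,"claw":-0.1},{"tx":0,"ty":0,"tz":0,"wx":0,"wy":0,"wz":0.122,"claw":-0.1},{"tx":0,"ty":0,"tz":0,"wx":0,"wy":0,"wz":0.122,"claw":-0.1},{"tx":0,"ty":0,"tz":0,"wx":0,"wy":0,"wz":0.122,"claw":-0.1},{"tx":0,"ty":0,"tz":0,"wx":0,"wy":0,"wz":0.122,"claw":-0.1}], force=25)

```text
clock: 13.3
tool_pos: [0.4352, 0.36, 0.2582]
eef_rot: [0.945, 0.328, 0.0, 0.0]
contact_force: [-1.2, 0.1, -0.2]
opening: 0.449
finger_force: 0.0
```

Request:
drive_tool(targets=[{"tx":0,"ty":0,"tz":0,"wx":0,"wy":0,"wz":0.122,"claw":-0.1},{"tx":0,"ty":0,"tz":0,"wx":0,"wy":0,"wz":0.122,"claw":-0.1},{"tx":0,"ty":0,"tz":0,"wx":0,"wy":0,"wz":0.122,"claw":-0.1},{"tx":0,"ty":0,"tz":0,"wx":0,"wy":0,"wz":0.122,"claw":-0.1},{"tx":0,"ty":0,"tz":0,"wx":0,"wy":0,"wz":0.122,"claw":-0.1},{"tx":0,"ty":0,"tz":0,"wx":0,"wy":0,"wz":0.122,"claw":-0.1},{"tx":0,"ty":0,"tz":0,"wx":0,"wy":0,"wz":0.122,"claw":-0.1},{"tx":0,"ty":0,"tz":0,"wx":0,"wy":0,"wz":0.122,"claw":-0.1}], force=25)

```text
clock: 14.1
tool_pos: [0.4353, 0.3599, 0.2581]
eef_rot: [0.664, 0.748, 0.0, 0.0]
contact_force: [-0.1, -0.4, -0.3]
opening: 0.449
finger_force: 0.0
```

Request:
drive_tool(targets=[{"tx":0,"ty":0,"tz":0,"wx":0,"wy":0,"wz":0.122,"claw":-0.1},{"tx":0,"ty":0,"tz":0,"wx":0,"wy":0,"wz":0.122,"claw":-0.1},{"tx":0,"ty":0,"tz":0,"wx":0,"wy":0,"wz":0.122,"claw":-0.1},{"tx":0,"ty":0,"tz":0,"wx":0,"wy":0,"wz":0.122,"claw":-0.1},{"tx":0,"ty":0,"tz":0,"wx":0,"wy":0,"wz":0.122,"claw":-0.1},{"tx":0,"ty":0,"tz":0,"wx":0,"wy":0,"wz":0.122,"claw":-0.1},{"tx":0,"ty":0,"tz":0,"wx":0,"wy":0,"wz":0.122,"claw":-0.1},{"tx":0,"ty":0,"tz":0,"wx":0,"wy":0,"wz":0.122,"claw":-0.1}], force=25)

```text
clock: 14.9
tool_pos: [0.4353, 0.3598, 0.2581]
eef_rot: [0.213, 0.977, -0.0, 0.0]
contact_force: [-0.5, 0.7, 1.1]
opening: 0.449
finger_force: 0.0
```

Request:
drive_tool(targets=[{"tx":0,"ty":0,"tz":0,"wx":0,"wy":0,"wz":0,"claw":-0.1},{"tx":0,"ty":0,"tz":0,"wx":0,"wy":0,"wz":0,"claw":-0.1},{"tx":0,"ty":0,"tz":0,"wx":0,"wy":0,"wz":0,"claw":-0.1},{"tx":0,"ty":0,"tz":0,"wx":0,"wy":0,"wz":0,"claw":-0.1},{"tx":0,"ty":0,"tz":0,"wx":0,"wy":0,"wz":0,"claw":-0.1},{"tx":0,"ty":0,"tz":0,"wx":0,"wy":0,"wz":0,"claw":-0.1},{"tx":0,"ty":0,"tz":0,"wx":0,"wy":0,"wz":0,"claw":-0.1},{"tx":0,"ty":0,"tz":0,"wx":0,"wy":0,"wz":0,"claw":-0.1}], force=25)

```text
clock: 15.7
tool_pos: [0.4351, 0.36, 0.2582]
eef_rot: [0.215, 0.977, 0.0, 0.0]
contact_force: [0.2, 1.1, -0.4]
opening: 0.447
finger_force: 0.0
```

```bash
python3 knob.py w6
```

```text
t 15.7 tcp [0.4351 0.36   0.2582] yaxis deg 65.1 z [ 0.  0. -1.] q [-0.34  0.68 -0.75  1.72  0.55  0.96 -0.17] open 0.447 F [ 0.2  1.1 -0.4] 0.0
range 402 ((432.9734802246094, 362.08929443359375), (11.353348731994629, 32.32753372192383), 64.766845703125) [0.4321 0.3621 0.1227]
ray 402 ((432.5791320800781, 362.2673034667969), (11.244705200195312, 32.300357818603516), 64.8044662475586) [0.4321 0.3621 0.123 ]
console ((473.35162353515625, 302.9867248535156), (138.06448364257812, 207.7465057373047), 7.927978992462158)
```

The half-turn view shifts the estimate the opposite way, so I'll average out the calibration bias: (0.4338, 0.3611). Next I'll descend to grip height and close gently.

Request:
drive_tool(targets=[{"tx":-0.04,"ty":0.04,"tz":-0.65,"wx":0,"wy":0,"wz":0,"claw":-0.1},{"tx":0,"ty":0,"tz":-0.75,"wx":0,"wy":0,"wz":0,"claw":-0.1},{"tx":0,"ty":0,"tz":-0.75,"wx":0,"wy":0,"wz":0,"claw":-0.1},{"tx":0,"ty":0,"tz":-0.75,"wx":0,"wy":0,"wz":0,"claw":-0.1},{"tx":0,"ty":0,"tz":-0.75,"wx":0,"wy":0,"wz":0,"claw":-0.1},{"tx":0,"ty":0,"tz":-0.65,"wx":0,"wy":0,"wz":0,"claw":-0.1},{"tx":0,"ty":0,"tz":-0.55,"wx":0,"wy":0,"wz":0,"claw":-0.1},{"tx":0,"ty":0,"tz":-0.3,"wx":0,"wy":0,"wz":0,"claw":-0.1}], force=15)

```text
clock: 16.55
tool_pos: [0.4336, 0.3608, 0.1023]
eef_rot: [0.215, 0.977, -0.001, -0.0]
contact_force: [0.5, -0.3, 0.6]
opening: 0.45
finger_force: 0.0
```

Request:
drive_tool(targets=[{"tx":0,"ty":0,"tz":0,"wx":0,"wy":0,"wz":0,"claw":-0.1},{"tx":0,"ty":0,"tz":0,"wx":0,"wy":0,"wz":0,"claw":-1},{"tx":0,"ty":0,"tz":0,"wx":0,"wy":0,"wz":0,"claw":-1},{"tx":0,"ty":0,"tz":0,"wx":0,"wy":0,"wz":0,"claw":-1},{"tx":0,"ty":0,"tz":0,"wx":0,"wy":0,"wz":0,"claw":-1},{"tx":0,"ty":0,"tz":0,"wx":0,"wy":0,"wz":0,"claw":-1},{"tx":0,"ty":0,"tz":0,"wx":0,"wy":0,"wz":0,"claw":-1},{"tx":0,"ty":0,"tz":0,"wx":0,"wy":0,"wz":0,"claw":-1}], force=15)

```text
clock: 17.35
tool_pos: [0.434, 0.3608, 0.1042]
eef_rot: [0.216, 0.976, -0.0, 0.0]
contact_force: [-1.4, -2.6, 6.7]
opening: 0.138
finger_force: 15.0
```

```bash
python3 -c "
from h import *
pose()"
```

```text
t 17.35 tcp [0.434  0.3608 0.1042] yaxis deg 65.1 z [ 0.001 -0.001 -1.   ] q [-0.44  0.88 -0.58  1.85  0.77  0.65 -0.36] open 0.138 F [-1.4 -2.6  6.7] 15.000485102646053
```

Gripped on the 12 mm bar. Turning 57° clockwise.

Request:
drive_tool(targets=[{"tx":0,"ty":0,"tz":0,"wx":0,"wy":0,"wz":-0.119,"claw":-1},{"tx":0,"ty":0,"tz":0,"wx":0,"wy":0,"wz":-0.119,"claw":-1},{"tx":0,"ty":0,"tz":0,"wx":0,"wy":0,"wz":-0.119,"claw":-1},{"tx":0,"ty":0,"tz":0,"wx":0,"wy":0,"wz":-0.119,"claw":-1},{"tx":0,"ty":0,"tz":0,"wx":0,"wy":0,"wz":-0.119,"claw":-1},{"tx":0,"ty":0,"tz":0,"wx":0,"wy":0,"wz":-0.119,"claw":-1},{"tx":0,"ty":0,"tz":0,"wx":0,"wy":0,"wz":-0.119,"claw":-1},{"tx":0,"ty":0,"tz":0,"wx":0,"wy":0,"wz":-0.119,"claw":-1}], force=15)

```text
clock: 18.15
tool_pos: [0.434, 0.3609, 0.1042]
eef_rot: [0.658, 0.753, 0.0, 0.0]
contact_force: [-1.3, -1.8, 5.1]
opening: 0.134
finger_force: 15.0
```

Request:
drive_tool(targets=[{"tx":0,"ty":0,"tz":0,"wx":0,"wy":0,"wz":0,"claw":-1},{"tx":0,"ty":0,"tz":0,"wx":0,"wy":0,"wz":0,"claw":-1},{"tx":0,"ty":0,"tz":0,"wx":0,"wy":0,"wz":0,"claw":-1},{"tx":0,"ty":0,"tz":0,"wx":0,"wy":0,"wz":0,"claw":-1},{"tx":0,"ty":0,"tz":0,"wx":0,"wy":0,"wz":0,"claw":-1},{"tx":0,"ty":0,"tz":0,"wx":0,"wy":0,"wz":0,"claw":-1},{"tx":0,"ty":0,"tz":0,"wx":0,"wy":0,"wz":0,"claw":-1},{"tx":0,"ty":0,"tz":0,"wx":0,"wy":0,"wz":0,"claw":-1}], force=15)

```text
clock: 18.95
tool_pos: [0.434, 0.3609, 0.1042]
eef_rot: [0.655, 0.755, -0.0, 0.0]
contact_force: [-1.8, -2.9, 7.3]
opening: 0.137
finger_force: 15.0
```

```bash
python3 -c "
from h import *
pose()"
```

```text
t 18.95 tcp [0.434  0.3609 0.1042] yaxis deg 8.1 z [ 0. -0. -1.] q [-0.59  0.83 -0.32  1.86  0.48  0.53 -1.09] open 0.137 F [-1.8 -2.9  7.3] 15.000568684190512
```

Tool yaw is now 8.1°, as wanted. I'll open a little so the fingers stay clear of the red knob, then rise straight up and check.

Request:
drive_tool(targets=[{"tx":0,"ty":0,"tz":0,"wx":0,"wy":0,"wz":0,"claw":-0.35},{"tx":0,"ty":0,"tz":0,"wx":0,"wy":0,"wz":0,"claw":-0.35},{"tx":0,"ty":0,"tz":0,"wx":0,"wy":0,"wz":0,"claw":-0.35},{"tx":0,"ty":0,"tz":0.4,"wx":0,"wy":0,"wz":0,"claw":-0.35},{"tx":0,"ty":0,"tz":0.9,"wx":0,"wy":0,"wz":0,"claw":-0.35},{"tx":0,"ty":0,"tz":0.9,"wx":0,"wy":0,"wz":0,"claw":-0.35},{"tx":0,"ty":0,"tz":0.9,"wx":0,"wy":0,"wz":0,"claw":-0.35},{"tx":0,"ty":0,"tz":0.9,"wx":0,"wy":0,"wz":0,"claw":-0.35}], force=15)

```text
clock: 19.75
tool_pos: [0.4338, 0.3613, 0.2255]
eef_rot: [0.656, 0.755, 0.0, -0.0]
contact_force: [0.7, 0.0, 0.3]
opening: 0.323
finger_force: 0.0
```

Request:
drive_tool(targets=[{"tx":0,"ty":0,"tz":0.9,"wx":0,"wy":0,"wz":0,"claw":-0.35},{"tx":0,"ty":0,"tz":0.5,"wx":0,"wy":0,"wz":0,"claw":-0.35},{"tx":0,"ty":0,"tz":0,"wx":0,"wy":0,"wz":0,"claw":-0.35},{"tx":0,"ty":0,"tz":0,"wx":0,"wy":0,"wz":0,"claw":-0.35},{"tx":0,"ty":0,"tz":0,"wx":0,"wy":0,"wz":0,"claw":-0.35},{"tx":0,"ty":0,"tz":0,"wx":0,"wy":0,"wz":0,"claw":-0.35},{"tx":0,"ty":0,"tz":0,"wx":0,"wy":0,"wz":0,"claw":-0.35},{"tx":0,"ty":0,"tz":0,"wx":0,"wy":0,"wz":0,"claw":-0.35}], force=15)

```text
clock: 20.55
tool_pos: [0.4337, 0.3611, 0.2652]
eef_rot: [0.656, 0.755, -0.0, -0.0]
contact_force: [-0.9, -0.2, -0.4]
opening: 0.327
finger_force: 0.0
```

```bash
python3 knob.py w7
```

```text
t 20.55 tcp [0.4337 0.3611 0.2652] yaxis deg 8.0 z [-0.001 -0.001 -1.   ] q [-0.5   0.61 -0.46  1.72  0.33  0.89 -0.96] open 0.327 F [-0.9 -0.2 -0.4] 0.0
range 384 ((433.58026123046875, 362.1456604003906), (10.88536548614502, 31.95704460144043), 8.177983283996582) [0.4336 0.3628 0.1228]
ray 384 ((433.5417175292969, 362.83941650390625), (10.806694984436035, 32.079097747802734), 8.033843040466309) [0.4336 0.3629 0.123 ]
console ((473.8382568359375, 307.0948486328125), (137.7978057861328, 199.90402221679688), 8.053248405456543)
```

View pics/w7.png

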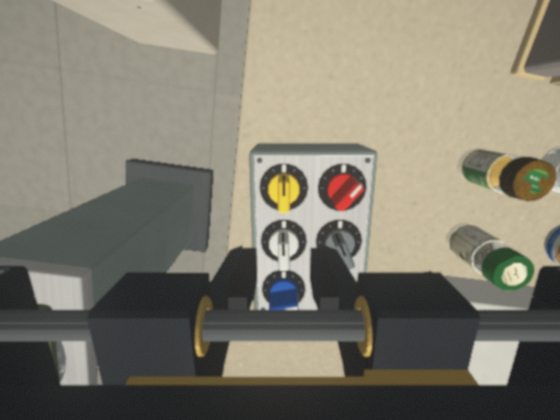

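The yellow knob at (284,188) now points up in the image, which is +y, at its white mark. The bar is at 8.0° across a console at 8.05°, so the angle is within a degree of target. The flap was level when checked and the arm is clear of everything, so I'll hand in.

```bash
python3 -c "
from plant import workorder
print(workorder.finish_job())"
```

```text
the job is handed in; nothing more can be done
None
```

The job is handed in: the chuck is in the sanitizer with the flap shut over it, the yellow knob's pointer is within about a degree of the white mark, and no other knob or bystander was touched as far as I could see; the hand-in gave no verdict.

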